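# File the component cassettes on the sloping stands

## Robot

A 6-joint arm with a two-finger parallel gripper is mounted at the origin on the work surface. World frame = base frame: x ahead of the robot, y to its left, z up, the work surface at z = 0. Lengths are in m, angles in rad, forces in N, time in s.
With the tool pointing down it reaches from about 0.275 to 0.85 m from the base axis. Payload 19 kg.
Tool frame: the origin (TCP) lies midway between the tips of the shut fingers; the grasp point (between the pads) lies 19 mm behind it; z points along the fingers, y is the line along which they close (so a half turn about z gives the same grasp; the last joint's range is limited). The gripper opens to 85 mm and grips with 20 to 120 N. Pads are 22 mm wide; open, the fingers measure 114 mm over their backs; the gripper's body (76 mm by 85 mm) begins 54 mm behind the grasp point. The pads swing forward as they close: fully open they stand 13 mm farther back than shut.
Start: joints at [1.079, 0.15, 1.437, -0, 1.554, -0.134], TCP at [0.201, 0.539, 0.231] pointing down, gripper open.
Joint ranges: [-2.8, 2.8], [-0.68, 2.1], [0.12, 2.68], [-1.39, 4.53], [0.16, 2.79], [-2.81, 2.81]. Speed limits (rad/s): [1.89, 1.89, 2.22, 3.01, 3.01, 3.01].

## Interface

Orientations are given as a unit quaternion [w, x, y, z].
In Python, from cell import env, fingers, read_camera, find_in, mark_of gives the robot as it stands. The module is installed in compiled form; this text tells all that it offers. Calls block until the motion is done:
- env.move_pose(position, orientation): joint-space move of the TCP to a pose.
- env.movel(position, rotation=None, feed=0.15, max_force=None): straight line of the TCP; rotation=None keeps the orientation; feed is the mean speed in m/s. With max_force (N) it stops when the force on the tool has changed by that much, and returns True; else False.
- env.goto_joints(angles): joint-space move.
- fingers.release() and fingers.gripper_close(grasp_force=None): open the fingers fully, or close them until they stop; grasp_force is the grip in N (None keeps the last).
- env.hold(seconds).
- env.ik(position, orientation): joint angles nearest the present ones, or None.
- read_camera(name): name is "side" or "top" or "wrist"; returns a dict with "img" (384x512x3 uint8, red, green, blue), "depth" (384x512 float32, m along the optical axis (not along the pixel's ray), 0 where there is no reading), "fx", "fy", "cx", "cy" (pixels), "position" and "orientation" of the camera in the world; the wrist camera has in their place "T_tool_cam" (4x4, takes a point from camera to tool coordinates, whose origin is the TCP and whose axes are the flange's). Camera axes: x right, y down, z forward; pixel columns grow to the right and rows downward; lengths in m; the calibration is good to about 2 mm. A picture is of the moment at which its call begins: read the wrist's pose just before it.
A pose or a line that the arm cannot do raises env.IKError and nothing moves.
- env.job_done(): hands the job in; it is judged then, once.
Trained networks look in a picture, given as the dict that the camera call returned (one of the last four; its "shot" number tells which), for a name from the list of things; names that differ only in an ending like _2 or _b are one class to them, and where a whole thing is asked for, a point or a joint stands for the part that bears it (a point fixed in the world has none). Each returns a list of dicts, best first, with "conf" (0 to 1); they miss things now and then, are a little off and sometimes report something else, mostly with a low value. They report only what shows in the picture. A call takes as long as a camera call. They do not tell look-alikes from the thing itself.
- find_in(query, picture): "at" ([column, row] in pixels, amid what is visible of it).
- mark_of(query, picture): "at" ([column, row] in pixels: a listed point, or the origin of a listed thing).
Readings, each from a call of its own:
- env.read_t(): time.
- env.read_joint_positions(): joint angles.
- env.read_joint_velocities(): joint speeds.
- env.read_tau(): joint torques, N m.
- env.read_tcp_pos(): TCP position.
- env.read_tcp_rot(): TCP orientation.
- env.read_wrist_force(): force on the tool from outside, world axes, zero at the start.
- env.read_wrist_torque(): the same for the moment, N m.
- env.read_opening(): opening from 0.0 (shut) to 1.0 (fully open).
- env.read_grasp_force(): force on a finger pad.
Only numpy, scipy, OpenCV 4.12 (cv2) and the standard library are available. Lean on these libraries where they do the work, as an engineer would, in place of code of your own. Each camera call takes 0.05 s, during which the arm holds its last target. There are 200 camera calls.

## Task

Stack three component cassettes on the white sloping stand, blue at the bottom, yellow on it and green on top, and put the red cassette alone on the black sloping stand. Each must lie flat, lengthways down the slope, squarely and centrally on its shelf, slid down so that its low end rests against the backstop. Leave the solder spool standing where it is.

Things in the scene. Friction and masses are not known exactly. Their poses are not given: they have to be found in the camera images.
- blue_cassette: Loose flat lidded cassette, 90 long (its x) x 60 wide (its y) x 16 mm high, about 80 g, black tray with a blue lid, a white label with 1 black bar on top. Starts flat on the table. Origin: centre of its underside; z up. Either end may lead. Grip it across its 60 mm width.
- yellow_cassette: Loose flat lidded cassette, 90 long (its x) x 60 wide (its y) x 16 mm high, about 80 g, black tray with a yellow lid, a white label with 2 black bars on top. Starts flat on the table. Origin: centre of its underside; z up. Either end may lead. Grip it across its 60 mm width.
- green_cassette: Loose flat lidded cassette, 90 long (its x) x 60 wide (its y) x 16 mm high, about 80 g, black tray with a green lid, a white label with 3 black bars on top. Starts flat on the table. Origin: centre of its underside; z up. Either end may lead. Grip it across its 60 mm width.
- red_cassette: Loose flat lidded cassette, 90 long (its x) x 60 wide (its y) x 16 mm high, about 80 g, black tray with a red lid, a white label with 4 black bars on top. Starts flat on the table. Origin: centre of its underside; z up. Either end may lead. Grip it across its 60 mm width.
- white_shelf: Shelf of the fixed white stand: plate 110 x 70 mm sloping 15 deg, low end nearest the robot, there a backstop 50 high, 70 wide, copper rim; no side walls; cassettes don't slide by themselves. Origin: plate's top face at mid-foot of the backstop, 25 mm above the table; x up the slope, y across, z out of the plate. Cassette against the stop: origin at x = 45 mm; layers at z = 0, 16, 32 mm.
- black_shelf: Shelf of the fixed black stand: plate 110 x 70 mm sloping 15 deg, low end nearest the robot, there a backstop 50 high, 70 wide, copper rim; no side walls; cassettes don't slide by themselves. Origin: plate's top face at mid-foot of the backstop, 25 mm above the table; x up the slope, y across, z out of the plate. Cassette against the stop: origin at x = 45 mm; layers at z = 0, 16, 32 mm.
- solder_spool: Copper-coloured solder spool standing on its flange, 44 mm diameter, 30 mm high, loose, 150 g, between the cassettes. To be left alone. Origin: centre of its underside.
Mind the look-alikes: they are no part of the job. What is shaped like the blue_cassette but orange is not meant.

How it is judged:
At the end, for the whole second after the job is handed in: White shelf: blue on the plate, yellow on it, green on top; black shelf: red. Each at its layer's height within 4 mm, flat within 0.06 rad, lengthways within 0.15 rad, within 12 mm of mid-width, origin 40 to 51 mm up-slope from the backstop (45 = touching), at rest, released (x of blue_cassette in the frame of white_shelf between 0.04 and 0.051 m and y of blue_cassette in the frame of white_shelf between -0.012 and 0.012 m and z of blue_cassette in the frame of white_shelf between -0.004 and 0.004 m and angle between the x axis of each of blue_cassette, yellow_cassette, green_cassette and the x axis of white_shelf, either way round below 0.15 rad and angle between the z axis of each of blue_cassette, yellow_cassette, green_cassette and the z axis of white_shelf, either way round below 0.06 rad and linear speed of each of blue_cassette, yellow_cassette, green_cassette, red_cassette below 0.02 m/s and angular speed of each of blue_cassette, yellow_cassette, green_cassette, red_cassette below 0.2 rad/s and x of yellow_cassette in the frame of white_shelf between 0.04 and 0.051 m and y of yellow_cassette in the frame of white_shelf between -0.012 and 0.012 m and z of yellow_cassette in the frame of white_shelf between 0.012 and 0.02 m and x of green_cassette in the frame of white_shelf between 0.04 and 0.051 m and y of green_cassette in the frame of white_shelf between -0.012 and 0.012 m and z of green_cassette in the frame of white_shelf between 0.028 and 0.036 m and x of red_cassette in the frame of black_shelf between 0.04 and 0.051 m and y of red_cassette in the frame of black_shelf between -0.012 and 0.012 m and z of red_cassette in the frame of black_shelf between -0.004 and 0.004 m and angle between the x axis of red_cassette and the x axis of black_shelf, either way round below 0.15 rad and angle between the z axis of red_cassette and the z axis of black_shelf, either way round below 0.06 rad).
It fails at once if the solder spool is moved more than 20 mm (distance of solder_spool from where it was at the start of the episode above 0.02 m).
It also fails if it takes over 115 s, if anything falls off the work surface, if the arm or the gripper's body presses on something with over 40 N, if the wrist force passes 120 N, or if a joint passes its speed limit or range.

## Working session

There is one attempt and no reset: what is moved stays moved. The work goes in short steps, each a Python script; the robot and the scene stay as the last script left them, time stands still between calls to the robot, and variables do not carry over. Pictures are saved under pics/ and viewed, at most 14 in all, crops included, and the job is handed in when it is done.

```bash
ls; mkdir -p pics; cat > h.py <<'E'
import numpy as np, cv2
from scipy.spatial.transform import Rotation as R
from cell import env, fingers, read_camera, find_in, mark_of
def Rq(q): return R.from_quat([q[1],q[2],q[3],q[0]]).as_matrix()
def q_of(M):
    x,y,z,w=R.from_matrix(M).as_quat(); return [w,x,y,z]
def campose(name):
    if name=="wrist":
        p=np.array(env.read_tcp_pos()); M=Rq(env.read_tcp_rot()); c=read_camera(name)
        T=np.eye(4);T[:3,:3]=M;T[:3,3]=p; T=T@np.array(c["T_tool_cam"])
    else:
        c=read_camera(name); T=np.eye(4);T[:3,:3]=Rq(c["orientation"]);T[:3,3]=c["position"]
    return c,T
def cloud(c,T):
    v,u=np.mgrid[:384,:512]; d=c["depth"]
    P=np.stack([(u-c["cx"])/c["fx"]*d,(v-c["cy"])/c["fy"]*d,d],-1)
    W=P@T[:3,:3].T+T[:3,3]; W[d==0]=np.nan
    return W
def save(n,img): cv2.imwrite(f"pics/{n}.png",cv2.cvtColor(img,cv2.COLOR_RGB2BGR))
E
cat > a.py <<'E'
from h import *
np.set_printoptions(precision=4,suppress=True)
print(env.read_t(),env.read_tcp_pos(),env.read_tcp_rot())
for n in ["top","side","wrist"]:
    c,T=campose(n); W=cloud(c,T); save(n+"0",c["img"]); np.savez(n+"0",img=c["img"],W=W,T=T)
    print(n,c["fx"],T)
    if n!="wrist":
      for k in ["blue_cassette","yellow_cassette","green_cassette","red_cassette","white_shelf","black_shelf","solder_spool"]:
        for f in (find_in,mark_of):
          print(k,f.__name__,[(np.round(r["at"],1).tolist(),round(r["conf"],2),np.round(W[int(r["at"][1]),int(r["at"][0])],3).tolist()) for r in f(k,c)[:3]])
E
python3 a.py
```

```text
pics
0.0 [0.2013 0.5384 0.2307] [-0.0002  0.178   0.984  -0.0005]
top 418.42720802912925 [[ 0.0077 -0.9885  0.1508  0.3991]
 [-0.9999 -0.009  -0.0078  0.0122]
 [ 0.0091 -0.1508 -0.9885  1.2198]
 [ 0.      0.      0.      1.    ]]
blue_cassette call [([287.5, 169.1], 0.56, [0.655, -0.104, 0.014])]
blue_cassette call [([127.0, 135.8], 0.76, [0.753, 0.37, 0.016]), ([289.6, 172.0], 0.62, [0.645, -0.11, 0.019]), ([212.2, 179.6], 0.56, [0.623, 0.115, 0.016])]
yellow_cassette call [([289.8, 240.3], 0.8, [0.447, -0.109, 0.015]), ([293.5, 168.1], 0.2, [0.659, -0.122, 0.013])]
yellow_cassette call [([286.6, 243.3], 0.57, [0.439, -0.1, 0.014])]
green_cassette call [([208.3, 178.4], 0.88, [0.626, 0.127, 0.016])]
green_cassette call [([209.7, 177.2], 0.65, [0.629, 0.124, 0.016])]
red_cassette call [([214.2, 238.4], 0.63, [0.451, 0.106, 0.013])]
red_cassette call [([217.3, 241.0], 0.65, [0.443, 0.097, 0.019])]
white_shelf call [([143.9, 211.1], 0.63, [0.525, 0.307, 0.038])]
white_shelf call [([138.6, 225.5], 0.79, [0.486, 0.322, 0.026])]
black_shelf call [([371.2, 214.0], 0.97, [0.522, -0.341, 0.0
[... 1050 characters left out ...]
]
white_shelf call [([211.6, 146.6], 0.63, [0.511, 0.424, 0.003]), ([262.8, 183.2], 0.52, [0.633, 0.126, 0.016])]
white_shelf call [([205.8, 151.1], 0.75, [0.488, 0.339, 0.025])]
black_shelf call [([241.9, 312.7], 0.62, [0.518, -0.341, 0.036])]
black_shelf call [([215.0, 322.0], 0.57, [0.473, -0.346, 0.026]), ([191.1, 199.1], 0.5, [0.44, 0.072, 0.018])]
solder_spool call [([239.3, 209.4], 0.7, [0.553, -0.015, 0.031])]
solder_spool call [([240.5, 213.0], 0.65, [0.556, -0.011, 0.017]), ([201.7, 154.9], 0.54, [0.475, 0.303, 0.033])]
wrist 288.2375105694361 [[ 0.3501  0.8968  0.2706  0.1335]
 [ 0.9367 -0.335  -0.1018  0.5637]
 [-0.0006  0.2891 -0.9573  0.3737]
 [ 0.      0.      0.      1.    ]]
```

View pics/top0.png

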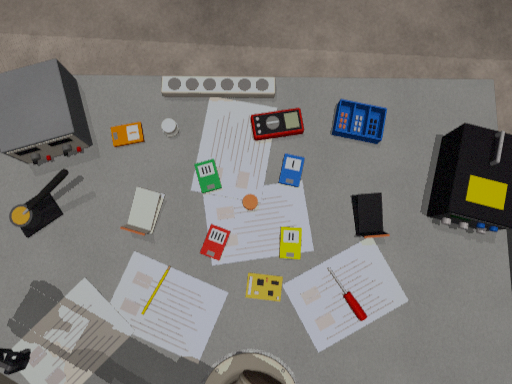

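View pics/side0.png

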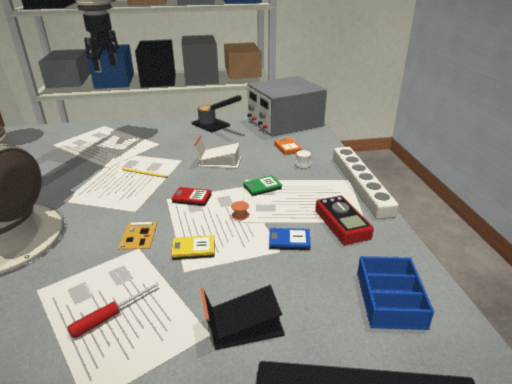

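Candidates in the top picture:
- **Blue:** the lid at (291,170). The orange cassette at (128,134) and the blue bin at (360,122) are not it.
- **Yellow:** the lid at (291,243). The yellow PCB at (264,287) is not it.
- **Green:** (208,177).
- **Red:** the lid at (215,242). The red multimeter at (277,123) is not it.

The spool is at (250,202), the white stand at (145,211) and the black stand at (370,214). The side picture agrees: blue (290,238), yellow (193,246), green (263,185), red (191,196), spool (240,210), and the orange look-alike at (288,146).

Next I take closer wrist views.

```bash
cat > b.py <<'E'
from h import *
np.set_printoptions(precision=4,suppress=True)
def down(yaw):  # tool x along yaw, z down
    c,s=np.cos(yaw),np.sin(yaw); return q_of(np.array([[c,s,0],[s,-c,0],[0,0,-1]]))
q0=Rq(env.read_tcp_rot()); print(q0)
ws=[("w_white",[0.53,0.28,0.24],3.14),("w_mid",[0.56,0.0,0.33],3.14),("w_black",[0.53,-0.32,0.24],3.14)]
for n,p,y in ws:
    best=min(((np.abs(np.array(j)-env.read_joint_positions()).max(),yy) for yy in (0,3.14159) if (j:=env.ik(p,down(yy))) is not None))
    env.move_pose(p,down(best[1])); c,T=campose("wrist"); W=cloud(c,T); save(n,c["img"]); np.savez(n,img=c["img"],W=W,T=T)
    print(n,best,env.read_t(),T[:3,3],T[:3,2],c["T_tool_cam"][:3,3] if n=="w_white" else "")
    for k in ["blue_cassette","yellow_cassette","green_cassette","red_cassette"] if n=="w_mid" else [n[2:]+"_shelf"]:
        print(k,[(np.round(r["at"],1).tolist(),round(r["conf"],2),np.round(W[int(r["at"][1]),int(r["at"][0])],3).tolist()) for r in mark_of(k,c)[:3]])
a=[cv2.imread(f"pics/{n}.png") for n in("w_white","w_mid","w_black")]
m=np.vstack([cv2.resize(np.hstack([a[0],a[2]]),(800,300)),cv2.resize(a[1],(400,300))@np.eye(3,dtype=np.uint8) if 0 else np.hstack([cv2.resize(a[1],(400,300)),np.zeros((300,400,3),np.uint8)])])
cv2.imwrite("pics/mosaic.png",m)
E
python3 b.py
```

```text
[[-0.9367  0.3502 -0.0001]
 [ 0.3502  0.9367 -0.0001]
 [ 0.     -0.0001 -1.    ]]
w_white (np.float64(1.079257915223881), 3.14159) 3.1417 [0.457  0.2801 0.3825] [ 0.2888 -0.0004 -0.9574] [ 0.0725 -0.0006 -0.1424]
white_shelf [([286.7, 129.1], 0.72, [0.481, 0.318, 0.023]), ([148.9, 234.6], 0.25, [0.624, 0.132, 0.016])]
w_mid (np.float64(0.4967330616685242), 3.14159) 4.375 [0.4875 0.0003 0.472 ] [ 0.2884 -0.0001 -0.9575] 
blue_cassette [([453.2, 261.4], 0.97, [0.747, 0.352, 0.016]), ([187.6, 207.8], 0.81, [0.646, -0.113, 0.016])]
yellow_cassette [([177.6, 74.7], 0.77, [0.439, -0.115, 0.014])]
green_cassette [([327.2, 193.9], 0.57, [0.621, 0.119, 0.016])]
red_cassette [([322.6, 73.9], 0.66, [0.438, 0.099, 0.014])]
w_black (np.float64(0.5314687297819292), 3.14159) 5.8917 [ 0.4579 -0.3197  0.383 ] [ 0.2896 -0.0007 -0.9571] 
black_shelf [([235.6, 124.0], 0.87, [0.477, -0.344, 0.025])]
```

View pics/mosaic.png

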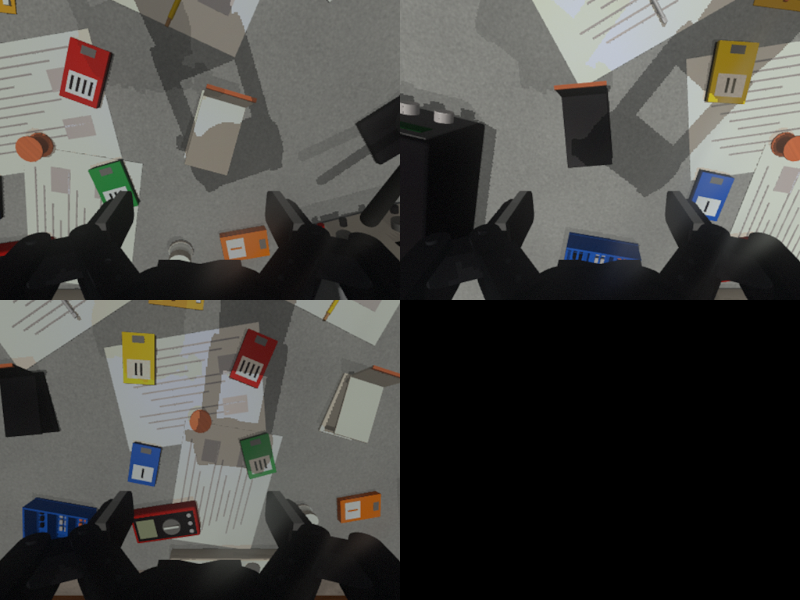

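```bash
cat > fit.py <<'E'
from h import *
np.set_printoptions(precision=4,suppress=True)
def cassette(W,img,xy,hsvr=None,r=0.075):
    m=(np.hypot(W[...,0]-xy[0],W[...,1]-xy[1])<r)&(W[...,2]>0.009)&(W[...,2]<0.03)
    # lid region only: connected component containing the seed
    m=cv2.morphologyEx(m.astype(np.uint8),cv2.MORPH_OPEN,np.ones((3,3)))
    n,l,st,ce=cv2.connectedComponentsWithStats(m)
    k=min(range(1,n),key=lambda i:np.linalg.norm(np.nanmedian(W[l==i][:,:2],0)-xy) if st[i,4]>50 else 9)
    P=W[l==k]; z=np.nanmedian(P[:,2])
    P=P[np.abs(P[:,2]-z)<0.005]
    (cx,cy),(w,h),a=cv2.minAreaRect((P[:,:2]*1000).astype(np.float32))
    if w<h: a+=90; w,h=h,w
    yaw=(a+90)%180-90
    return np.array([cx/1000,cy/1000,z,yaw,w,h]),P[:,:2].mean(0)
if __name__=="__main__":
    S=dict(blue=(0.645,-.113),yellow=(.439,-.112),green=(.625,.12),red=(.44,.098))
    for k,xy in S.items():
        for n in("top0","side0","w_mid"):
            d=np.load(n+".npz"); print(k,n,*cassette(d["W"],d["img"],np.array(xy)))
    for s,xy in(("white",(.53,.31)),("black",(.53,-.34))):
        for n in("top0","side0","w_"+s):
            d=np.load(n+".npz"); W=d["W"].reshape(-1,3)
            P=W[(np.hypot(W[:,0]-xy[0],W[:,1]-xy[1])<.1)&(W[:,2]>.012)]
            # RANSAC plate plane of 15 deg slope
            rng=np.random.default_rng(0);best=None
            for _ in range(400):
                q=P[rng.choice(len(P),3,False)];nn=np.cross(q[1]-q[0],q[2]-q[0]);L=np.linalg.norm(nn)
                if L<1e-6: continue
                nn/=L; nn*=np.sign(nn[2]); 
                if not .93<nn[2]<.99: continue
                i=np.abs((P-q[0])@nn)<.0025
                if best is None or i.sum()>best.sum(): best=i
            Q=P[best]; c=Q.mean(0); nn=np.linalg.svd(Q-c,full_matrices=False)[2][2]; nn*=np.sign(nn[2])
            Q=P[np.abs((P-c)@nn)<.003]
            (cx,cy),(w,h),a=cv2.minAreaRect((Q[:,:2]*1000).astype(np.float32))
            if w<h: a+=90; w,h=h,w
            print(s,n,"n",nn,"slope",np.degrees(np.arccos(nn[2])),"az up",np.degrees(np.arctan2(-nn[1],-nn[0])),"rect",cx,cy,w,h,(a+90)%180-90,"mean",c,"z at rect ctr",c[2]-((cx/1000-c[0])*nn[0]+(cy/1000-c[1])*nn[1])/nn[2])
            H=W[(np.hypot(W[:,0]-xy[0],W[:,1]-xy[1])<.12)&((W-c)@nn>.008)]
            print("   backstop pts",len(H),H.mean(0) if len(H) else "",H[:,2].max() if len(H) else "",cv2.minAreaRect((H[:,:2]*1000).astype(np.float32)) if len(H) else "")
E
python3 fit.py
```

```text
blue top0 [  0.6547  -0.1171   0.0167 -11.2553  90.3476  59.9702] [ 0.654  -0.1165]
blue side0 [  0.6532  -0.1193   0.0163 -12.3233  89.9426  63.9439] [ 0.6523 -0.1233]
blue w_mid [  0.6536  -0.119    0.0159 -11.8182  91.01    60.3649] [ 0.6515 -0.1183]
yellow top0 [ 0.4419 -0.1126  0.0165 -3.4613 89.6395 60.5537] [ 0.4418 -0.1127]
yellow side0 [ 0.4397 -0.1153  0.0165 -3.8598 88.54   64.259 ] [ 0.4399 -0.1179]
yellow w_mid [ 0.4408 -0.1142  0.0158 -3.6055 89.9687 60.5443] [ 0.4396 -0.1136]
green top0 [ 0.6351  0.1289  0.0168 16.6339 91.2527 59.8631] [0.6343 0.1286]
green side0 [ 0.633   0.1261  0.0163 16.3611 90.7898 65.3558] [0.6328 0.1224]
green w_mid [ 0.634   0.1271  0.0157 16.4195 90.991  60.1189] [0.6322 0.1263]
red top0 [  0.4421   0.1036   0.0167 -20.135   89.7878  60.0011] [0.4423 0.1036]
red side0 [  0.4406   0.1012   0.0166 -19.1556  90.6694  64.9669] [0.4406 0.0975]
red w_mid [  0.441    0.1019   0.0157 -20.4258  90.3777  60.2616] [0.4401 0.1017]
white top0 n [-0.2521  0.0747  0.9648] slope 15.24327977820551 az up -16.50921806553455 rect 533.565185546875 305.977752685546
[... 1653 characters left out ...]
0183105469 72.74786376953125 4.535905361175537 mean [ 0.5258 -0.3416  0.0388] z at rect ctr 0.03846284696618049
   backstop pts 313 [ 0.4634 -0.3522  0.0596] 0.07517695205615227 ((463.285400390625, -344.78021240234375), (15.691079139709473, 71.84574890136719), 4.995826721191406)
black w_black n [ 0.3789 -0.0332  0.9249] slope 22.352570631516937 az up 174.99596063263363 rect 528.418212890625 -320.5058288574219 145.600830078125 31.126630783081055 -89.98594119120389 mean [ 0.5227 -0.326   0.3172] z at rect ctr 0.3150728882046604
   backstop pts 6004 [ 0.5159 -0.3276  0.3318] 0.3388543611745038 ((518.7225341796875, -321.8139343261719), (19.298582077026367, 125.09317779541016), 5.061046123504639)
```

The mosaic's close wrist views show each lid's bars:
- **Red:** 4 bars, at (85,72) in the left panel.
- **Green:** 3 bars, at (112,180) in the left panel and (258,455) in the bottom panel.
- **Yellow:** 2 bars, at (139,358) in the bottom panel.
- **Blue:** 1 bar, at (145,464) in the bottom panel.

The orange look-alike is at (359,507), and both stands are empty. I refine the stand fit from the wrist views and make a close crop of the four lids.

```bash
sed -i 's/&(W\[:,2\]>.012)\]/\&(W[:,2]>.012)\&(W[:,2]<.1)]/; s/&((W-c)@nn>.008)\]/\&((W-c)@nn>.008)\&(W[:,2]<.1)]/' fit.py; python3 fit.py | grep -A1 "w_white\|w_black"; python3 - <<'E'
import cv2
a=cv2.imread("pics/w_mid.png"); cv2.imwrite("pics/crop.png",cv2.resize(a[20:250,140:370],(600,600),interpolation=cv2.INTER_CUBIC))
E
```

```text
white w_white n [-0.249   0.0721  0.9658] slope 15.023351469904904 az up -16.13989751577247 rect 533.0092163085938 304.8795166015625 107.77995300292969 70.16141510009766 -15.717422485351562 mean [0.5326 0.3046 0.0383] z at rect ctr 0.038387358739583925
   backstop pts 925 [0.4717 0.3214 0.0604] 0.0742995447426848 ((472.5808410644531, 321.7526550292969), (69.7037582397461, 16.18054962158203), 74.2490463256836)
--
black w_black n [-0.2577 -0.0218  0.966 ] slope 14.985497161037843 az up 4.83142400989682 rect 526.4180297851562 -339.10565185546875 107.45256042480469 70.2418441772461 5.000570774078369 mean [ 0.526  -0.3389  0.0383] z at rect ctr 0.038425372195839406
   backstop pts 943 [ 0.4631 -0.3444  0.0605] 0.07463564455997679 ((463.87078857421875, -344.7856750488281), (16.062990188598633, 69.62590789794922), 5.017509460449219)
```

View pics/crop.png

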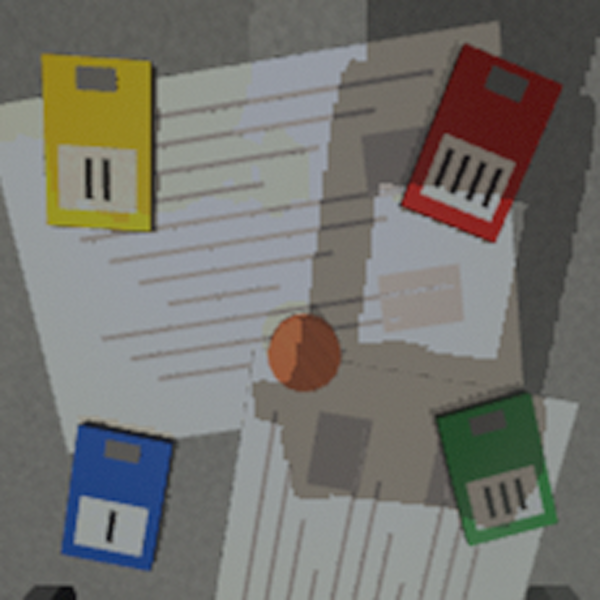

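The crop confirms the choice: yellow with 2 bars (98,140), red with 4 bars (480,140), blue with 1 bar (118,495) and green with 3 bars (500,470). The spool at (304,352) stands clear of all of them. I pick the blue cassette first.

```bash
cat > act.py <<'E'
from h import *
np.set_printoptions(precision=4,suppress=True)
def frame(yaw,sl):
    Y=np.radians(yaw); return R.from_euler("ZY",[Y,-np.radians(sl)]).as_matrix()
F=np.diag([-1.,1,-1])           # tool axes in the object's frame (camera towards the robot)
SH=dict(white=(np.array([.4822,.3198,.0247]),frame(-15.9,15)),black=(np.array([.4737,-.3429,.0247]),frame(5.1,15)))
CA=dict(blue=(.654,-.1181,-11.6),yellow=(.4411,-.1136,-3.55),green=(.6344,.1278,16.5),red=(.4413,.1026,-20.2))
H=0.001                         # TCP above the cassette's underside when gripped
def pick(k):
    x,y,a=CA[k]; q=q_of(frame(a,0)@F); fingers.release()
    env.move_pose([x,y,.10],q)
    print(k,"down hit",env.movel([x,y,H],feed=.12,max_force=8),env.read_tcp_pos())
    fingers.gripper_close(grasp_force=50); print("open",env.read_opening(),"grip",env.read_grasp_force())
    env.movel([x,y,.15],feed=.25); print("lifted",env.read_opening(),env.read_t())
def place(s,layer):
    o,M=SH[s]; q=q_of(M@F); at=lambda x,g:o+M@np.array([x,0,.016*layer+H+g])
    env.move_pose(at(.052,.09),q)
    print("down hit",env.movel(at(.052,.003),feed=.10,max_force=10))
    print("stop hit",env.movel(at(.041,.003),feed=.02,max_force=5),"at",M.T@(env.read_tcp_pos()-o))
    x=(M.T@(env.read_tcp_pos()-o))[0]+.0006
    env.movel(at(x,.003),feed=.02)
    print("seat hit",env.movel(at(x,-.004),feed=.02,max_force=5),"at",M.T@(env.read_tcp_pos()-o))
    fingers.release(); env.movel(at(x,.09),feed=.2); print("t",env.read_t())
E
python3 - <<'E'
from act import *
pick("blue"); place("white",0)
c,T=campose("wrist"); save("p1",c["img"])
E
```

```text
blue down hit False [ 0.6545 -0.1183  0.0019]
open 0.6814691084205834 grip 54.18956458568573
lifted 0.6821088415438323 9.3333
down hit False
stop hit True at [0.0457 0.0003 0.0044]
seat hit True at [0.0463 0.0001 0.0021]
t 13.9167
```

View pics/p1.png

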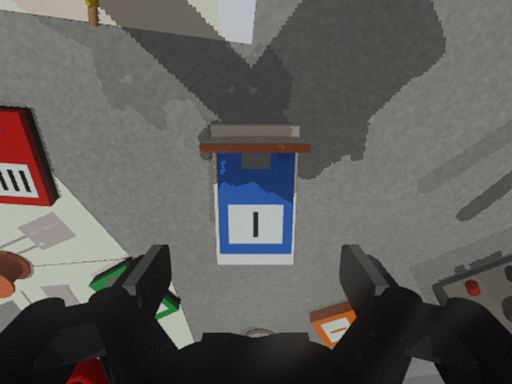

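The picture shows blue lying square on the white plate, spanning columns 217–295 and rows 152–253, with its low end against the copper-rimmed stop at row 147. I continue with yellow.

```bash
python3 - <<'E'
from act import *
pick("yellow"); place("white",1)
c,T=campose("wrist"); save("p2",c["img"])
E
```

```text
yellow down hit False [ 0.4415 -0.1137  0.0016]
open 0.6852560682215719 grip 51.901636719703674
lifted 0.6836561136998422 17.8833
down hit False
stop hit True at [0.0456 0.0001 0.0203]
seat hit True at [0.0462 0.0001 0.0179]
t 22.3917
```

View pics/p2.png

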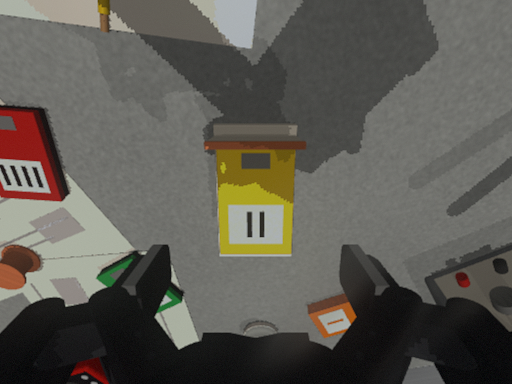

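Yellow sits on blue, square and touching the stop (columns 217–295, rows 150–255). Green and red come next, each with its own check picture.

```bash
python3 - <<'E'
from act import *
pick("green"); place("white",2)
c,T=campose("wrist"); save("p3",c["img"]); np.savez("p3",W=cloud(c,T),img=c["img"])
pick("red"); place("black",0)
c,T=campose("wrist"); save("p4",c["img"]); np.savez("p4",W=cloud(c,T),img=c["img"])
cv2.imwrite("pics/p34.png",cv2.resize(np.hstack([cv2.imread("pics/p3.png"),cv2.imread("pics/p4.png")]),(800,300)))
o,M=SH["white"]
for n,s in(("p3","white"),("p4","black")):
    d=np.load(n+".npz"); o,M=SH[s]; L=(d["W"]-o)@M; hsv=cv2.cvtColor(d["img"],cv2.COLOR_RGB2HSV)
    h=hsv[...,0]; col=((h>50)&(h<80) if s=="white" else (h<6)|(h>174))&(hsv[...,1]>120)
    m=col&(L[...,0]>-.005)&(L[...,0]<.13)&(abs(L[...,1])<.06)&(L[...,2]>.008)&(L[...,2]<.07)
    P=L[m]; print(s,m.sum(),cv2.minAreaRect((P[:,:2]*1000).astype(np.float32)),"z top",np.median(P[:,2]),"tilt",np.linalg.lstsq(np.c_[P[:,:2],np.ones(len(P))],P[:,2],rcond=None)[0])
E
```

```text
green down hit False [0.6348 0.1279 0.0018]
open 0.6873261896237269 grip 53.88906419277191
lifted 0.6818370990235391 25.8167
down hit False
stop hit True at [0.0456 0.0002 0.0363]
seat hit True at [0.0462 0.0001 0.0341]
t 29.7667
red down hit False [0.4417 0.1028 0.0016]
open 0.6904774903010213 grip 51.950440406799316
lifted 0.6819852300444313 33.05
down hit False
stop hit True at [ 0.0453 -0.0001  0.0043]
seat hit True at [ 0.0459 -0.0001  0.0019]
t 37.6167
white 5182 ((45.905765533447266, -0.4744548797607422), (59.33935546875, 89.12226867675781), 89.98828125) z top 0.047558286911203805 tilt [ 0.0001 -0.0004  0.0476]
black 4860 ((47.7938117980957, -0.5765476226806641), (59.963008880615234, 84.72003173828125), 89.87865447998047) z top 0.015604625102664771 tilt [ 0.0001 -0.0017  0.0156]
```

View pics/p34.png

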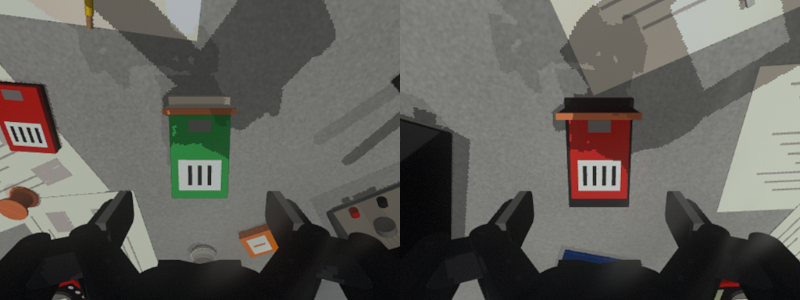

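Green tops the white stack (left panel, columns 171–229, rows 115–197). Red lies alone on the black plate (right panel, columns 570–630, rows 120–205). Both are flat, square and against their stops. I check the stack edges and the spool once more from the fixed cameras.

```bash
python3 - <<'E'
from act import *
c,T=campose("top"); W=cloud(c,T); a=np.load("top0.npz")["W"]
s=lambda W:W[(np.hypot(W[...,0]-.556,W[...,1]-.0)<.06)&(W[...,2]>.022)&(W[...,2]<.045)]
print("spool",s(a).mean(0),s(W).mean(0))
c,T=campose("side"); save("fin",cv2.resize(np.hstack([c["img"][120:200,160:280],c["img"][270:350,180:300]]),(800,267),interpolation=cv2.INTER_CUBIC))
E
```

```text
spool [0.558  0.0045 0.0305] [0.5581 0.0045 0.0301]
```

View pics/fin.png

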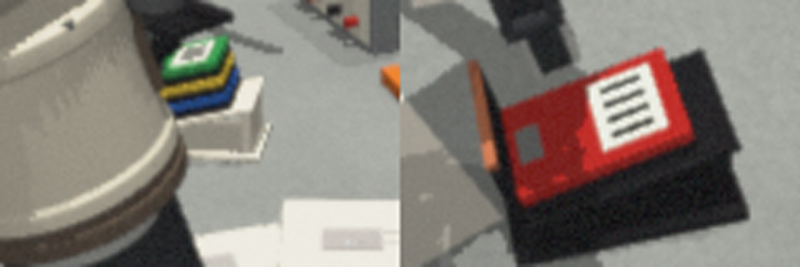

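The stack reads blue, yellow, green from the bottom up at (200,75), with its edges aligned. Red lies against its stop at (595,130), and the spool has not moved. I hand the job in.

```bash
python3 -c "
from cell import env
print(env.job_done(),env.read_t())"
```

```text
the job is handed in; nothing more can be done
the job is handed in; nothing more can be done
```

The job is handed in: blue, yellow and green are stacked on the white stand and red is on the black stand, all flat and against their backstops, and the spool has not moved; the last move ended at about 38 s of the 115 s allowed, and the hand-in returned no verdict.

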